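# Show the heel tack to the bench camera in a hand mirror

### The arm

A 6-joint arm with a two-finger parallel gripper is mounted at the origin on a cart in front of the work surface, level with it; the furniture and walls round the work are solid. World frame = base frame: x ahead of the robot, y to its left, z up, the work surface at z = 0. Lengths are in m, angles in rad, forces in N, time in s.
With the tool pointing down it reaches from about 0.25 to 0.775 m from the base axis. Payload 4 kg.
Tool frame: the origin (TCP) lies midway between the tips of the shut fingers; the grasp point (between the pads) lies 19 mm behind it (robot.tcp_to_grasp is the distance from the TCP to the grasp point, in m); z points along the fingers, y is the line along which they close (so a half turn about z gives the same grasp; the last joint's range is limited). The gripper opens to 94 mm and grips with 3 to 60 N. Pads are 16 mm wide; open, the fingers measure 119 mm over their backs; the gripper's body (75 mm by 177 mm) begins 78 mm behind the grasp point.
Start: joints at [-1.401, 0.087, 1.371, -0, 1.684, -0.103], TCP at [0.148, -0.53, 0.206] pointing down, gripper open.
Joint ranges: [-3.1, 3.1], [-0.76, 2.03], [0.27, 2.55], [-1.08, 4.22], [0.17, 2.65], [-2.57, 2.57]. Speed limits (rad/s): [2.79, 2.79, 3.14, 3.14, 3.14, 3.14].

### API

Orientations are given as [roll, pitch, yaw] about the fixed x, y, z axes, in that order (R = Rz(yaw) Ry(pitch) Rx(roll)).
In Python, from bench import robot, viewer gives the robot as it stands. The module is installed in compiled form; this text tells all that it offers.
- The arm moves only by the shell command python3 -m handwheel 'ROWS' [OPENING]. ROWS is JSON, a list of rows, each a list of 6 numbers: the shift along the tool's x, y, z in units of 0.2 m (1.0 is 0.2 m), then the turn, a rotation vector about the tool's x, y, z in units of 30 degrees (1.0 is 30 degrees). In form: [[x, y, z, wx, wy, wz], ...]. A call has 1 to 10 rows; each row is the pose to reach, as a shift and turn from the pose commanded when the call began, along the tool's axes at that moment; what a row does not reach only later rows make up. A row lasts 1/12 s, in which the tool goes at most 41.7 mm and 7.16 degrees, less where a joint would pass 70% of its speed; a pose out of reach is approached as far as the arm can. A call with a number of a shift or a turn outside -1 to 1 is refused whole. A call with a gripper value outside its range is refused whole. OPENING is the gripper's target within -1 to 1 (shut at 1, half-way at 0, fully open at -1), set as the call begins (- or left out, the last holds). The fingers move at their own pace and stop on an object; the grip force is fixed at half the most. Time passes only in rows, so rows that repeat a pose let the fingers close. It gives the time, the measured TCP pose, the force, the opening and the grip force at its end, in the units of the state.
- robot.get_obs(): the state, without advancing time (a new reading comes with each control period).
- viewer.snapshot(name): name is "scene" or "top" or "wrist"; returns the picture (384x512x3 uint8, red, green, blue); there is no depth.
- viewer.calibration(name): a dict with "fx", "fy", "cx", "cy" (pixels), "R" (3x3) and "t" (3): a world point X has camera coordinates R X + t. Camera axes: x right, y down, z forward; pixel columns grow to the right and rows downward; lengths in m; the calibration is good to about 2 mm. A picture is of the moment at which its call begins: read the wrist's pose just before it. calibration takes no time and is no camera call; for the wrist camera it gives the pose at the moment of the call.
- robot.close_job(): hands the job in; it is judged then, once.
The state is a dict: "time": time; "joint_positions": joint angles; "qvel": joint speeds; "joint_torque": joint torques, N m; "tool_pos": TCP position; "ee_rot": TCP orientation; "wrist_force": force on the tool from outside, world axes, zero at the start; "wrist_torque": the same for the moment, N m; "width": finger opening in m; "finger_force": force on a finger pad.
Only numpy, scipy, OpenCV 4.12 (cv2) and the standard library are available. Lean on these libraries where they do the work, as an engineer would, in place of code of your own. Each camera call takes 0.05 s, during which the arm holds its last target. There are 200 camera calls.

### The job

The bench camera has to record the brass tack in the back of the shoe last's heel, which faces away from its lens, and the last must not be moved. Take the inspection mirror out of its wooden rest by the black handle, without touching its glass, hold it in the air about a hand's breadth behind the heel and angle it until the camera, looking past the last, sees the tack near the middle of the glass. Be gentle with the glass and do not knock it or touch the last or disturb the other things on the bench; the program finishes while the gripper is still holding the mirror at that angle.

Things in the scene. Friction and masses are not known exactly. Their poses are not given: they have to be found in the camera images.
- mirror_grip (a point): Grip point on the black handle of the loose hand mirror (0.17 kg), close to its balance point and half-way up. The handle is flat-sided, 162 mm long (y -104 to +58 mm, brass end cap), 12 mm thick (x), 20 mm high (z), carried on by a thin stem to a 66 x 48 mm head. x = the way the glass faces; y = along the handle to the head; z = up. In the rest this point is 60 mm above the bench and the glass stands upright.
- mirror_glass (a point): Centre of the flat reflecting face (58 x 40 mm), 140 mm from mirror_grip along its +y and 3.1 mm along its +x; same axes, x points straight out of the glass. Handle and head are one rigid piece.
- mirror: The whole mirror; its origin and axes are those of mirror_grip.
- rest: Fixed wooden rest: foot 80 x 130 x 14 mm and two uprights 13 mm thick at y = -50 and +50 mm, each with an open-topped slot 15 mm wide (x) where the handle lies; slot floors 50 mm, upright tops 70 mm above the bench. Between the uprights the handle is free over 87 mm. Lift the mirror straight up 30 mm to clear the slots. Origin: centre of its underside.
- last: Wooden-coloured shoe last (223 mm long, 62 wide, 116 high, about 0.6 kg), loose, standing on its sole on the bench; x points from heel to toe. The heel end faces the robot, roughly. Origin: centre of its underside.
- tack_head (a point): Centre of the domed brass tack head (13 mm across) in the back of the last's heel, about 38 mm above the bench. Axes are those of the last: the tack faces along -x, away from the toe.
- camera_lens (a point): Centre of the front lens of the grey bench camera, fixed on a round-footed steel column behind and to the left of the last, about 0.30 m above the bench and tilted 0.85 rad downward. The camera looks along -x of this frame and sees what lies within 0.6 rad of that axis.
- view_line (a point): A line of thought from the glass to the camera: origin at the centre of the glass, x points to the lens. Follows the mirror and the camera.
- sight_line (a point): A line of thought: the camera's line of sight after reflection. Origin at the centre of the glass; x points where the ray from the lens to that centre goes on after reflection (angle out = angle in). The tack appears in the middle of the glass when this x axis passes through the tack head. Follows the mirror.
- eyelet_press: Fixed green lever press just beyond the rest as seen from the robot; its origin is the centre of its underside. Its base reaches 0.11 m from there; the black ball of its lever overhangs toward the robot by 0.12 m, 0.33 to 0.37 m up: pass between it and the robot (x below about 0.45) when carrying the mirror across to the last.
- shoe_brush: Shoe brush, bystander.
- pincers: Pincers, bystander.
- bone_folder: Flat bone folder, bystander.
- sanding_block: Tan sanding block, bystander.
- cobblers_wax: Dark lump of wax, bystander.
- heel_lift: Flat tan heel piece, bystander.

How it is judged:
On the way, in this order (a step that is already met when the one before it is completed fails the run):
1. the mirror is lifted out of its rest in the gripper (z of mirror_grip in the frame of rest above 0.085 m and contact force between the fingers and mirror above 2 N), for 0.2 s.
2. the camera sees the tack in the mirror (y of tack_head in the frame of sight_line between -0.014 and 0.014 m and z of tack_head in the frame of sight_line between -0.014 and 0.014 m and x of tack_head in the frame of mirror_glass above 0.03 m and x of camera_lens in the frame of mirror_glass above 0.1 m and y of mirror_glass in the frame of tack_head between -0.09 and 0.09 m and x of mirror_glass in the frame of tack_head between -0.2 and -0.05 m and angle between the x axis of view_line and the x axis of camera_lens, either way round below 0.6 rad and contact force between the fingers and mirror above 2 N and contact force between mirror and last below 0.2 N and contact force between mirror and rest below 0.2 N and height (world z) of mirror_glass above 0.045 m and height (world z) of mirror_grip above 0.04 m), for 0.3 s.
At the end, for the whole second after the job is handed in: The mirror is held still and off the bench by the gripper alone, 50 to 200 mm behind the heel; the camera's sight line, reflected at the centre of the glass, passes within 14 mm (sideways and in height) of the tack head; the last is within 8 mm of its place (all of step 2 and linear speed of mirror below 0.015 m/s and angular speed of mirror below 0.1 rad/s and distance of last from where it was at the start of the episode below 0.008 m); the arm keeps its last pose, push and grip.
It fails at once if the fingers touch the glass (contact force between the fingers and glass above 1 N).
It fails at once if the glass is knocked (more than 5 N) (contact force between glass and anything else above 5 N).
It fails at once if the mirror touches the last (more than 1 N) (contact force between mirror and last above 1 N).
It fails at once if the last is moved more than 8 mm (distance of last from where it was at the start of the episode above 0.008 m).
It fails at once if another thing on the bench is moved more than 20 mm (distance of any of shoe_brush, pincers, bone_folder, cobblers_wax, sanding_block, heel_lift from where it was at the start of the episode above 0.02 m).
It also fails if it takes over 38 s, if anything falls off the work surface, if the arm or the gripper's body presses on something with over 40 N, if the wrist force passes 120 N, or if a joint passes its speed limit or range.

## Working session

There is one attempt and no reset: what is moved stays moved. The work goes in short steps, Python scripts to look and compute and a shell command to move; the robot and the scene stay as the last step left them, time stands still between calls to the robot, and variables do not carry over. Pictures are saved under pics/ and viewed, at most 10 in all, crops included, and the job is handed in when it is done.

```bash
mkdir -p pics
cat > h.py <<'E'
import numpy as np,cv2
from bench import robot,viewer
def cal(n):
    c=viewer.calibration(n);K=np.array([[c['fx'],0,c['cx']],[0,c['fy'],c['cy']],[0,0,1]]);return K,np.array(c['R']),np.array(c['t'])
def ray(c,u,v):
    K,R,t=c;d=R.T@np.linalg.solve(K,[u,v,1.]);return -R.T@t,d/np.linalg.norm(d)
def onz(c,u,v,z):
    o,d=ray(c,u,v);return o+d*(z-o[2])/d[2]
def tri(rs):
    A=sum(np.eye(3)-np.outer(d,d) for o,d in rs);b=sum((np.eye(3)-np.outer(d,d))@o for o,d in rs);return np.linalg.solve(A,b)
def proj(c,X):
    K,R,t=c;p=K@(R@np.array(X)+t);return p[:2]/p[2]
def save(n,f):
    im=viewer.snapshot(n);cv2.imwrite('pics/'+f,cv2.cvtColor(im,cv2.COLOR_RGB2BGR));return im
E
python3 - <<'E'
from h import *
for n in('scene','top'):
    save(n,n+'1.png');c=cal(n);print(n,-c[1].T@c[2],c[0][0,0],c[1][2])
print(robot.get_obs())
a=cv2.imread('pics/scene1.png');b=cv2.imread('pics/top1.png')
E
```

```text
scene [-0.18516289  0.70324781  1.18563736] 430.2336095107845 [ 0.55206444 -0.38412225 -0.74005064]
top [0.35298585 0.16915995 1.40478406] 370.5456803029507 [ 0.13620376  0.02151658 -0.99044716]
{'time': 0.1, 'joint_positions': array([-1.40110550e+00,  8.78728961e-02,  1.37208060e+00, -1.58197193e-05,
        1.68358303e+00, -1.03113130e-01]), 'qvel': array([ 1.37744555e-03, -1.02716571e-03, -1.90407117e-03, -4.95055185e-05,
        1.14146054e-03, -1.54790051e-03]), 'joint_torque': array([ 2.39125024e-03, -3.41253197e+01, -3.03301191e+01,  7.21494528e-02,
        3.04263749e-02, -1.01344317e-04]), 'tool_pos': array([ 0.1480892 , -0.52918619,  0.20443712]), 'ee_rot': array([-3.13965749e+00, -1.84444774e-04,  2.72802016e-01]), 'wrist_force': array([-0.29886603,  0.4256572 , -0.77538369]), 'wrist_torque': array([ 0.01203276, -0.01111605, -0.04037243]), 'finger_force': 0.0, 'width': 0.09384834369766724}
```

View pics/scene1.png

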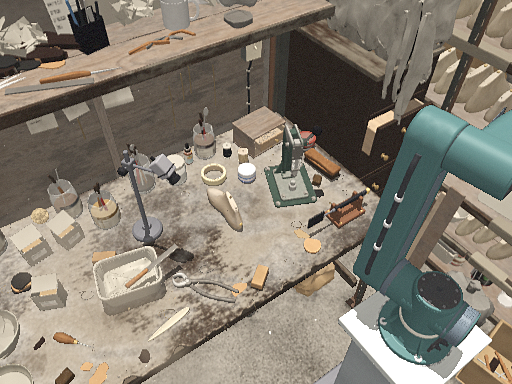

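View pics/top1.png

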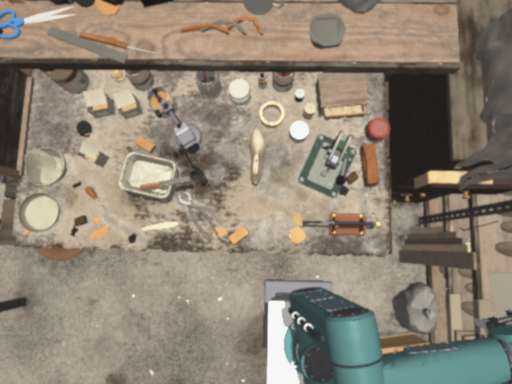

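The scene and top views show the last at top (257,155), the rest with the mirror at about (348,224) with its head toward the left (+y), the camera at (187,135), and the press at (328,165). Next I'll enlarge these areas.

Run:
```python
import cv2,numpy as np
b=cv2.imread('pics/top1.png');a=cv2.imread('pics/scene1.png')
f=lambda im,x,y,w,h:cv2.resize(im[y:y+h,x:x+w],(400,300),interpolation=cv2.INTER_CUBIC)
o=np.vstack([np.hstack([f(b,284,195,100,75),f(b,160,100,120,90)]),np.hstack([f(a,290,180,80,60),f(a,110,140,140,105)])])
cv2.imwrite('pics/c1.png',o)
```

```text
(no output)
```

View pics/c1.png

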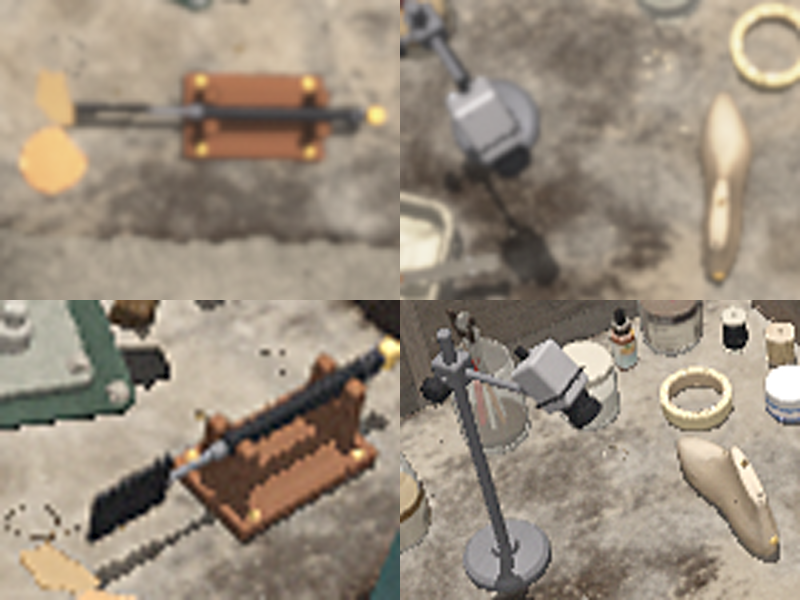

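Run:
```python
from h import *
np.set_printoptions(precision=4,suppress=True)
T=cal('top');S=cal('scene')
t=lambda x,y:(284+x/4,195+y/4)
k=lambda x,y:(160+(x-400)*.3,100+y*.3)
q=lambda x,y:(110+(x-400)*.35,140+(y-300)*.35)
r=lambda x,y:(290+x*.2,180+(y-300)*.2)
for n,a,b in [('tack',k(718,274),q(771,541)),('lens',k(516,160),q(580,413)),('cap',t(376,115),r(392,350)),('stemstart',t(180,113),r(215,447))]:
    p=tri([ray(T,*a),ray(S,*b)]);print(n,p,proj(T,p)-a,proj(S,p)-b)
for p in [(182,72),(330,72),(330,158),(182,158)]: print('foot',onz(T,*t(*p),.014))
print('handle',onz(T,*t(200,112),.07),onz(T,*t(355,114),.07),'cap',onz(T,*t(376,115),.06),'head',onz(T,*t(76,112),.06))
print('toe',onz(T,*k(722,95),.03),'tack38',onz(T,*k(718,274),.038))
print('bodycam',onz(T,*k(480,118),.33))
```

```text
tack [0.5869 0.2171 0.0264] [-0.1628 -0.1568] [0.2447 0.0482]
lens [0.6454 0.3984 0.3009] [-0.8925 -0.7789] [1.2211 0.3337]
cap [ 0.4359 -0.2304  0.0612] [0.2551 0.2557] [-0.3631 -0.0216]
stemstart [ 0.4319 -0.0534  0.0769] [0.6198 0.6448] [-0.9397 -0.1055]
foot [ 0.4764 -0.0637  0.014 ]
foot [ 0.4791 -0.2017  0.014 ]
foot [ 0.399  -0.2002  0.014 ]
foot [ 0.3962 -0.0633  0.014 ]
handle [ 0.4358 -0.0702  0.07  ] [ 0.4368 -0.2083  0.07  ] cap [ 0.4369 -0.2299  0.06  ] head [0.4342 0.0397 0.06  ]
toe [0.7948 0.2165 0.03  ] tack38 [0.5844 0.2161 0.038 ]
bodycam [0.6736 0.4239 0.33  ]
```

Run:
```python
import cv2,numpy as np
b=cv2.imread('pics/top1.png');a=cv2.imread('pics/scene1.png')
f=lambda im,x,y,w,h:cv2.resize(im[y:y+h,x:x+w],(400,300),interpolation=cv2.INTER_CUBIC)
cv2.imwrite('pics/c2.png',np.hstack([f(b,290,120,100,75),f(a,250,115,120,90)]))
```

```text
(no output)
```

View pics/c2.png

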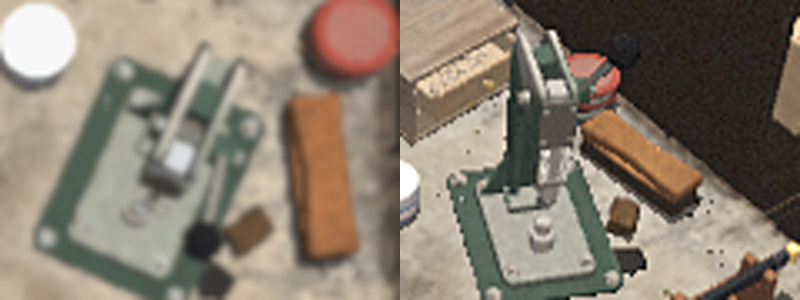

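Run:
```python
from h import *
np.set_printoptions(precision=4,suppress=True)
T=cal('top');S=cal('scene')
p=tri([ray(T,340.75,180),ray(S,317.5,130)]);print(p,proj(T,p),proj(S,p))
for q in [(120,65),(250,125),(170,298),(40,238)]:print(onz(T,290+q[0]/4,120+q[1]/4,.01))
print(onz(T,238,236,.03),onz(T,220,232,.01))
from scipy.spatial.transform import Rotation as Ro
o=robot.get_obs();R=Ro.from_euler('xyz',o['ee_rot']);P=o['tool_pos']
for tgt in ([.40,-.131,.12],[.437,-.131,.095]):
  print(R.inv().apply(np.array(tgt)-P)/.2)
G=Ro.from_euler('xyz',[np.pi,0,np.pi/2+.01]);print((R.inv()*G).as_rotvec(degrees=True)/30)
```

```text
[ 0.5418 -0.0404  0.3508] [340.9204 180.1682] [317.2743 129.9753]
[ 0.7739 -0.029   0.01  ]
[ 0.7164 -0.1535  0.01  ]
[ 0.5472 -0.076   0.01  ]
[0.6026 0.0472 0.01  ]
[0.3832 0.276  0.03  ] [0.3972 0.3456 0.01  ]
[ 1.7493 -1.5771  0.4256]
[ 1.9275 -1.527   0.5505]
[-0.0029 -0.0027 -2.4981]
```

```bash
python3 -m handwheel '[[0.2,-0.18,0.05,0,0,-0.2],[0.4,-0.36,0.1,0,0,-0.4],[0.6,-0.54,0.15,0,0,-0.6],[0.8,-0.72,0.2,0,0,-0.83],[1,-0.9,0.25,0,0,-0.83],[1,-0.9,0.25,0,0,-0.83],[1,-0.9,0.25,0,0,-0.83],[1,-0.9,0.25,0,0,-0.83]]' -1
cat >> h.py <<'E'
from scipy.spatial.transform import Rotation as Ro
np.set_printoptions(precision=4,suppress=True)
def togo(tgt,rpy):
    o=robot.get_obs();R=Ro.from_euler('xyz',o['ee_rot']);P=o['tool_pos']
    print('at',o['time'],P,o['ee_rot'],o['width'],o['finger_force'],o['wrist_force']);print('shift',R.inv().apply(np.array(tgt)-P)/.2,'turn',(R.inv()*Ro.from_euler('xyz',rpy)).as_rotvec(degrees=True)/30)
E
python3 -c "
from h import *
togo([.41,-.131,.14],[np.pi,0,np.pi/2+.01])"
```

```text
time: 0.77
tool_pos: [0.2935, -0.2982, 0.154]
ee_rot: [-3.139, -0.002, 0.713]
wrist_force: [0.5, 0.4, -0.5]
width: 0.0939
finger_force: 0.0
at 0.7667 [ 0.2935 -0.2982  0.154 ] [-3.1385 -0.002   0.7131] 0.09390265527902283 0.0 [ 0.5192  0.4474 -0.4605]
shift [ 0.9873 -0.2508  0.0726] turn [-0.0038 -0.0061 -1.6572]
```

```bash
python3 -m handwheel '[[0.2,-0.05,0,0,0,-0.2],[0.4,-0.1,0,0,0,-0.4],[0.6,-0.15,0,0,0,-0.6],[0.8,-0.2,0,0,0,-0.8],[0.95,-0.25,0,0,0,-0.83],[0.95,-0.25,0,0,0,-0.83]]' && python3 -m handwheel '[[0,0,0,0,0,-0.2],[0,0,0,0,0,-0.4],[0,0,0,0,0,-0.6],[0,0,0,0,0,-0.76],[0,0,0,0,0,-0.76],[0,0,0,0,0,-0.76],[0,0,0,0,0,-0.76]]'
python3 -c "
from h import *
togo([.437,-.131,.041],[np.pi,0,np.pi/2+.01])
c=cal('wrist');im=save('wrist','w1.png');print(-c[1].T@c[2])
for p in [(.437,-.131,.07),(.437,-.235,.06),(.437,-.073,.06),(.437,-.182,.07),(.437,-.081,.07)]:print(proj(c,p))
"
```

```text
time: 1.27
tool_pos: [0.4062, -0.1376, 0.1554]
ee_rot: [3.141, -0.002, 1.149]
wrist_force: [0.6, 0.0, -0.1]
width: 0.0943
finger_force: 0.0
time: 1.85
tool_pos: [0.404, -0.1419, 0.1554]
ee_rot: [-3.141, 0.0, 1.537]
wrist_force: [0.1, 0.1, -0.7]
width: 0.094
finger_force: 0.0
at 1.85 [ 0.404  -0.1419  0.1554] [-3.1413  0.0004  1.5368] 0.09397183556048694 0.0 [ 0.0688  0.0804 -0.653 ]
shift [0.0601 0.1634 0.572 ] turn [-0.0005  0.0007 -0.0841]
[ 0.4056 -0.0663  0.3334]
[299.4717 189.6669]
[298.3871 294.6279]
[297.881  117.3936]
[299.5703 246.6962]
[299.3653 128.0937]
```

View pics/w1.png

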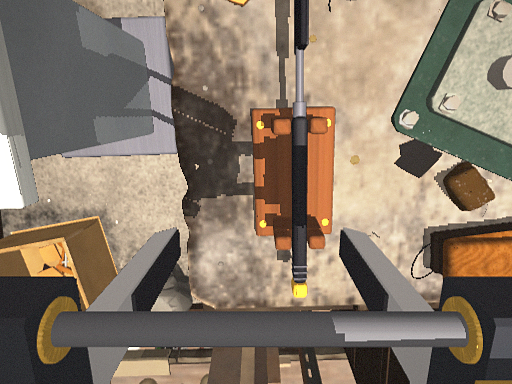

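The wrist view shows the handle at u≈299.5, straight along y, with the cap at v≈298 and the uprights at v≈126 and 242. This agrees with my estimate to about 3 mm, so I'm going down onto it.

```bash
python3 -m handwheel '[[0.06,0.16,0.05,0,0,-0.07],[0.06,0.16,0.1,0,0,-0.07],[0.06,0.16,0.2,0,0,-0.07],[0.06,0.16,0.3,0,0,-0.07],[0.06,0.16,0.4,0,0,-0.07],[0.06,0.16,0.48,0,0,-0.07],[0.06,0.16,0.54,0,0,-0.07],[0.06,0.16,0.57,0,0,-0.07],[0.06,0.16,0.57,0,0,-0.07],[0.06,0.16,0.57,0,0,-0.07]]'
python3 -c "
from h import *
togo([.437,-.131,.041],[np.pi,0,np.pi/2+.005])"
```

```text
time: 2.73
tool_pos: [0.4365, -0.1301, 0.0416]
ee_rot: [-3.141, 0.0, 1.576]
wrist_force: [0.4, 0.8, -0.5]
width: 0.0942
finger_force: 0.0
at 2.7333 [ 0.4365 -0.1301  0.0416] [-3.1414  0.0001  1.576 ] 0.0942423167097246 0.0 [ 0.3725  0.7758 -0.4747]
shift [-0.0043  0.0026  0.003 ] turn [-0.0004  0.0002  0.0005]
```

Aligned. Now I'll close the gripper.

```bash
python3 -m handwheel '[[0,0,0,0,0,0],[0,0,0,0,0,0],[0,0,0,0,0,0],[0,0,0,0,0,0],[0,0,0,0,0,0],[0,0,0,0,0,0],[0,0,0,0,0,0],[0,0,0,0,0,0],[0,0,0,0,0,0],[0,0,0,0,0,0]]' 1
```

```text
time: 3.57
tool_pos: [0.4365, -0.13, 0.0415]
ee_rot: [-3.142, 0.0, 1.577]
wrist_force: [-0.6, 0.1, 0.2]
width: 0.0307
finger_force: 0.0
```

```bash
python3 -m handwheel '[[0,0,0,0,0,0],[0,0,0,0,0,0],[0,0,0,0,0,0],[0,0,0,0,0,0],[0,0,0,0,0,0],[0,0,0,0,0,0],[0,0,0,0,0,0],[0,0,0,0,0,0]]' 1
```

```text
time: 4.23
tool_pos: [0.437, -0.13, 0.0415]
ee_rot: [3.141, 0.0, 1.576]
wrist_force: [2.7, 0.3, -1.6]
width: 0.0119
finger_force: 30.0
```

```bash
python3 -m handwheel '[[0,0,-0.02,0,0,0],[0,0,-0.06,0,0,0],[0,0,-0.1,0,0,0],[0,0,-0.15,0,0,0],[0,0,-0.2,0,0,0],[0,0,-0.25,0,0,0],[0,0,-0.3,0,0,0],[0,0,-0.33,0,0,0],[0,0,-0.35,0,0,0],[0,0,-0.35,0,0,0]]' && python3 -m handwheel '[[0,0,0,0,0,0],[0,0,0,0,0,0],[0,0,0,0,0,0]]'
python3 -c "
from h import *
im=save('scene','s2.png');im2=save('top','t2.png')
f=lambda im,x,y,w,h:cv2.resize(im[y:y+h,x:x+w],(400,300),interpolation=cv2.INTER_CUBIC)
cv2.imwrite('pics/c3.png',cv2.cvtColor(np.hstack([f(im,280,150,100,75),f(im2,270,180,120,90)]),cv2.COLOR_RGB2BGR))
togo([.40,-.131,.12],[np.pi,0,np.pi/2])"
```

```text
time: 5.07
tool_pos: [0.4371, -0.1302, 0.1127]
ee_rot: [3.14, 0.001, 1.577]
wrist_force: [0.0, -0.1, -0.6]
width: 0.012
finger_force: 30.0
time: 5.32
tool_pos: [0.4361, -0.1298, 0.1107]
ee_rot: [-3.14, -0.001, 1.577]
wrist_force: [-0.5, 1.1, -1.8]
width: 0.012
finger_force: 30.0
at 5.4167 [ 0.4362 -0.1298  0.1109] [-3.1404 -0.0004  1.5766] 0.011845655599386405 29.992893040180206 [-0.7914 -0.071  -1.4496]
shift [-0.0048 -0.1811 -0.0455] turn [-0.0022 -0.0008  0.011 ]
```

View pics/c3.png

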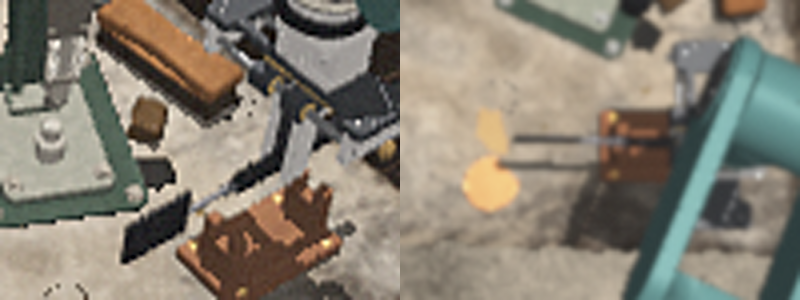

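Mirror is out and level in the gripper (head at scene crop (155,225), handle parallel to the rest). I'll compute the target pose.

```bash
cat >> h.py <<'E'
GT=np.array([.139,.0031,-.0185]) # glass centre in tool frame
def target(G,L,T):
    u=lambda v:v/np.linalg.norm(v)
    n=u(u(L-G)+u(T-G));y=u(np.cross([0,0,1],n));z=np.cross(n,y)
    R=Ro.from_matrix(np.c_[y,n,-z]);return G-R.apply(GT),R
def check(L,T):
    o=robot.get_obs();R=Ro.from_euler('xyz',o['ee_rot']);G=o['tool_pos']+R.apply(GT);n=R.apply([0,1,0])
    d=(G-L)/np.linalg.norm(G-L);r=d-2*(d@n)*n;m=T-G;print('G',G,'G-T',G-T,'miss',m-(m@r)*r,'n',n)
L0=np.array([.6454,.3984,.3009]);T0=np.array([.583,.2165,.038])
E
python3 -c "
from h import *
for G in ([.44,.267,.09],[.44,.25,.1]):
  P,R=target(np.array(G),L0,T0);print(P,R.as_euler('xyz'));togo(P,R.as_euler('xyz'))
"
```

```text
[0.4493 0.1283 0.0713] [2.9295 0.     1.6313]
at 5.4167 [ 0.4362 -0.1298  0.1109] [-3.1404 -0.0004  1.5766] 0.011845655599386405 29.992893040180206 [-0.7914 -0.071  -1.4496]
shift [1.2902 0.073  0.1984] turn [-0.4071  0.0102 -0.1042]
[0.462  0.1127 0.0812] [2.993  0.     1.7318]
at 5.4167 [ 0.4362 -0.1298  0.1109] [-3.1404 -0.0004  1.5766] 0.011845655599386405 29.992893040180206 [-0.7914 -0.071  -1.4496]
shift [1.212  0.1359 0.1484] turn [-0.2853  0.021  -0.2959]
```

```bash
python3 -m handwheel '[[0,-0.06,0,-0.1,0,0],[0.03,-0.12,0,-0.2,0,0],[0.1,-0.18,0,-0.3,0,0],[0.18,-0.18,0,-0.4,0,0],[0.28,-0.18,0,-0.4,0,0],[0.38,-0.18,0,-0.4,0,0],[0.48,-0.18,0,-0.4,0,0],[0.58,-0.18,0,-0.4,0,0],[0.66,-0.18,0,-0.4,0,0],[0.7,-0.18,0,-0.4,0,0]]'
python3 -c "
from h import *
P,R=target(np.array([.44,.267,.09]),L0,T0);togo(P,R.as_euler('xyz'))
"
```

```text
time: 6.25
tool_pos: [0.3991, 0.0115, 0.1111]
ee_rot: [2.933, -0.001, 1.578]
wrist_force: [-0.4, -0.0, -2.5]
width: 0.0114
finger_force: 30.0
at 6.25 [0.3991 0.0115 0.1111] [ 2.9329 -0.0007  1.5785] 0.011377297410902286 29.992328882217407 [-0.3985 -0.0112 -2.5084]
shift [0.5817 0.2082 0.2482] turn [-0.0064  0.0198 -0.0989]
```

```bash
python3 -m handwheel '[[0.08,0,0,0,0,0],[0.17,0,0,0,0,0],[0.26,0,0.02,0,0,0],[0.36,0.02,0.06,0,0,-0.03],[0.45,0.05,0.1,0,0,-0.06],[0.52,0.1,0.14,0,0,-0.1],[0.56,0.14,0.18,0,0.02,-0.1],[0.58,0.18,0.22,0,0.02,-0.1],[0.58,0.2,0.24,0,0.02,-0.1],[0.58,0.2,0.24,0,0.02,-0.1]]'
python3 -c "
from h import *
P,R=target(np.array([.44,.267,.09]),L0,T0);togo(P,R.as_euler('xyz'));check(L0,T0)
c=cal('wrist');im=save('wrist','w2.png');print(-c[1].T@c[2],proj(c,T0),proj(c,L0));np.savez('w2.npz',K=c[0],R=c[1],t=c[2])
"
```

```text
time: 7.08
tool_pos: [0.4479, 0.126, 0.0716]
ee_rot: [2.935, 0.001, 1.63]
wrist_force: [1.0, -0.1, -1.7]
width: 0.0117
finger_force: 30.0
at 7.0833 [0.4479 0.126  0.0716] [2.9349 0.0013 1.6303] 0.011683141349346057 29.992652535438538 [ 0.9846 -0.1305 -1.6577]
shift [0.0113 0.0073 0.003 ] turn [-0.0102  0.0029 -0.0014]
G [0.4388 0.2647 0.0901] G-T [-0.1442  0.0482  0.0521] miss [0.0016 0.0035 0.0009] n [0.977  0.0584 0.2053]
[0.4058 0.1994 0.2457] [445.8238 100.4216] [-1425.8645  1359.7551]
```

View pics/w2.png

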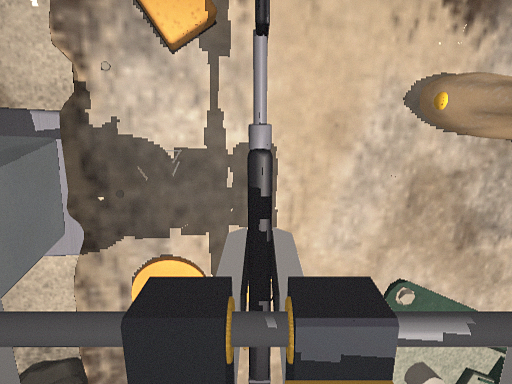

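The tack is at (443,101) in the wrist view (predicted (446,100)). The stem runs from (260,130) to (262,10). Now I'll refine the tack, lens and in-hand mirror pose.

Run:
```python
from h import *
z=np.load('w2.npz');W=(z['K'],z['R'],z['t']);T=cal('top');S=cal('scene')
im=cv2.imread('pics/w2.png');h=cv2.cvtColor(im,cv2.COLOR_BGR2HSV)
m=cv2.inRange(h,(18,120,120),(35,255,255))[85:120,425:460];M=cv2.moments(m,True);tw=(425+M['m10']/M['m00'],85+M['m01']/M['m00']);print('tack px',tw,M['m00'])
tt=(160+318*.3,274*.3+100);ts=(239.85,224.35)
o,d=ray(W,*tw);print('z38',onz(W,*tw,.038),'z34',onz(W,*tw,.034))
p=tri([ray(W,*tw),ray(T,*tt),ray(S,*ts)]);print('tri',p)
ob=robot.get_obs();R=Ro.from_euler('xyz',ob['ee_rot'])
for x in (.06,.07,.085,.1,.108): print(x,proj(W,ob['tool_pos']+R.apply([x,0,-.0185])))
g=cv2.cvtColor(im,cv2.COLOR_BGR2GRAY)
for r in (5,60,90,135,180): print(r,g[r,240:285:2])
# lens dark blob
for n,(x,y,w,hh) in {'top':(180,130,30,30),'scene':(160,160,25,30)}.items():
    a=cv2.imread(f'pics/{n}1.png')[y:y+hh,x:x+w].max(2);print(n);print(a[::1,::1] if 0 else '')
    q=(a<70).astype(np.uint8);k,l,s,c=cv2.connectedComponentsWithStats(q)
    for i in range(1,k):
        if s[i,4]>8:print(s[i]+[x,y,0,0,0],c[i]+[x,y])
```

```text
tack px (440.4466019417476, 100.41747572815534) 206.0
z38 [0.5787 0.2162 0.038 ] z34 [0.582  0.2165 0.034 ]
tri [0.5868 0.2171 0.0274]
0.06 [261.071 143.997]
0.07 [261.1201 122.7641]
0.085 [261.1969  89.5553]
0.1 [261.2777  54.6008]
0.108 [261.3226  35.1964]
5 [170 171 160 167 179 191 193 203  24  20  65  60  32  46  62 199 185 185
 187 186 190 190 186]
60 [177 174 177 171 170 179 181  72 118 131 165 165 143 118 200 191 197 194
 193 189 186 185 188]
90 [181 188 192 198 198 199 204  67 117 135 170 161 141 109 211 204 201 194
 195 197 195 196 193]
135 [222 218 210 208 114  79 104 124 137 147 169 173 158 144 137 115 214 189
 185 185 181 195 201]
180 [ 83  82  84  89  27  39  46  46  57  77 101 115 133 101  72  38  68 102
 108 203 193 182 177]
top

[180 144  19  16 130] [188.9692 149.9538]
scene

[160 164  14  13  21] [166.3333 171.5714]
[166 171  14  14 102] [173.3431 178.1863]
```

Run:
```python
import cv2,numpy as np
b=cv2.imread('pics/top1.png');a=cv2.imread('pics/scene1.png')
f=lambda im,x,y,w,h:cv2.resize(im[y:y+h,x:x+w],(400,300),interpolation=cv2.INTER_NEAREST)
cv2.imwrite('pics/c4.png',np.hstack([f(b,170,120,40,30),f(a,145,160,40,30)]))
```

```text
(no output)
```

View pics/c4.png

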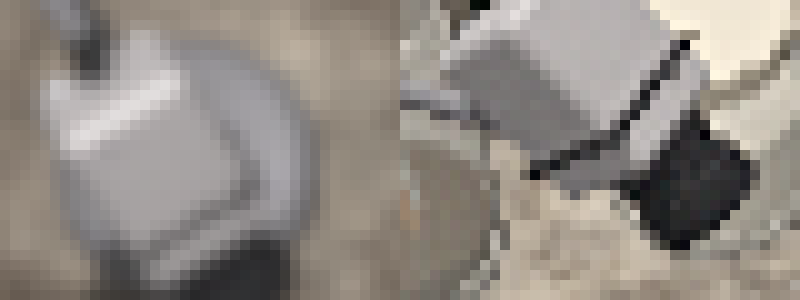

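The scene crop shows the dark lens barrel with its front face centred at about (722,208), which is scene px (177.2,180.8). In the top view the barrel lies below the body at about (195,149).

Run:
```python
from h import *
T=cal('top');S=cal('scene')
a=(195,149.5);b=(177.2,180.8)
p=tri([ray(T,*a),ray(S,*b)]);print(p,proj(T,p)-a,proj(S,p)-b,onz(T,*a,.3),onz(S,*b,.3))
L=(onz(T,*a,.3)+onz(S,*b,.3))/2;Tk=np.array([.582,.2165,.036]);print(L)
check(L,Tk);check(L0,Tk);check(L,T0)
P,R=target(np.array([.44,.265,.09]),L,Tk);togo(P,R.as_euler('xyz'))
```

```text
[0.6375 0.3939 0.3015] [0.217  0.1937] [-0.2991 -0.0842] [0.6385 0.3949 0.3   ] [0.6381 0.3928 0.3   ]
[0.6383 0.3939 0.3   ]
G [0.4387 0.2646 0.0906] G-T [-0.1433  0.0481  0.0546] miss [0.0012 0.0031 0.0003] n [0.9769 0.058  0.2058]
G [0.4387 0.2646 0.0906] G-T [-0.1433  0.0481  0.0546] miss [ 0.0006  0.0038 -0.002 ] n [0.9769 0.058  0.2058]
G [0.4387 0.2646 0.0906] G-T [-0.1443  0.0481  0.0526] miss [0.002  0.0031 0.0023] n [0.9769 0.058  0.2058]
at 7.1333 [0.4477 0.1258 0.0721] [2.9344 0.0011 1.6299] 0.011669710651504694 29.9926695227623 [-0.0692 -0.5004 -1.5187]
shift [0.002  0.012  0.0066] turn [-0.0067  0.0057 -0.0162]
```

```bash
python3 -m handwheel '[[0,0.01,0,0,0,-0.015],[0,0.01,0,0,0,-0.015],[0,0.01,0,0,0,-0.015],[0,0.01,0,0,0,-0.015],[0,0.01,0,0,0,-0.015],[0,0.01,0,0,0,-0.015],[0,0.01,0,0,0,-0.015],[0,0.01,0,0,0,-0.015]]'
python3 - <<'E'
from h import *
L=np.array([.6383,.3939,.3]);check(L,np.array([.582,.2165,.036]))
im=save('scene','s3.png');im2=save('top','t3.png')
f=lambda im,x,y,w,h:cv2.resize(im[y:y+h,x:x+w],(400,300),interpolation=cv2.INTER_CUBIC)
cv2.imwrite('pics/c5.png',cv2.cvtColor(np.hstack([f(im,170,170,120,90),f(im2,190,140,120,90)]),cv2.COLOR_RGB2BGR))
o=robot.get_obs();R=Ro.from_euler('xyz',o['ee_rot'])
for y,z in ((.033,.024),(.033,-.024),(-.033,.024),(-.033,-.024)):
    X=o['tool_pos']+R.apply(GT+[y,-.003,-z])
    a=proj(cal('scene'),X);b=proj(cal('top'),X);print((a-[170,170])/.3,(b-[190,140])/.3+[400,0])
E
```

```text
time: 7.8
tool_pos: [0.4501, 0.1262, 0.0733]
ee_rot: [2.932, 0.002, 1.638]
wrist_force: [0.3, 0.5, -0.9]
width: 0.012
finger_force: 30.0
G [0.44   0.2649 0.0917] G-T [-0.142   0.0484  0.0557] miss [-0.0004  0.0007 -0.0017] n [0.9759 0.0658 0.2079]
[253.8014 274.0463] [534.6891 272.7504]
[247.6468 295.944 ] [538.6813 266.2122]
[310.6048 236.9037] [597.7151 269.7786]
[302.8984 259.4521] [599.4555 263.342 ]
```

View pics/c5.png

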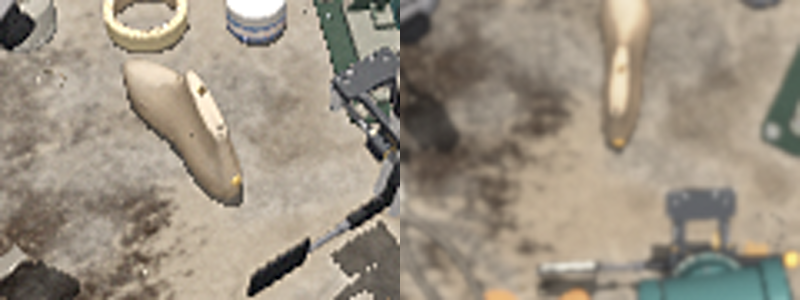

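The head spans scene crop (250,275)–(310,240) and top crop (538–598, 262–273). Both match the predicted corners, and the last is in its original place. Handing in.

```bash
python3 -c "
from bench import robot
print(robot.close_job())"
```

```text
the job is handed in; nothing more can be done
None
```

The job is handed in: the gripper holds the mirror by its handle about 14 cm behind the heel, the reflected sight line passes an estimated 2 mm from the tack, and the last still looked in place, but the simulator returned no verdict.

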